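# Clamp a strap in the drilling fixture

### The arm

A 6-joint arm with a two-finger parallel gripper is mounted at the origin on a cart in front of the work surface, level with it; the furniture and walls round the work are solid. World frame = base frame: x ahead of the robot, y to its left, z up, the work surface at z = 0. Lengths are in m, angles in rad, forces in N, time in s.
With the tool pointing down it reaches from about 0.3 to 0.875 m from the base axis. Payload 6.4 kg.
Tool frame: the origin (TCP) lies at the very end of the fingers, on their centre line; the grasp point (between the pads) lies 19 mm behind it (manip.grip_point_offset is the distance from the TCP to the grasp point, in m); z points along the fingers, y is the line along which they close (so a half turn about z gives the same grasp; the last joint's range is limited). The gripper opens to 85 mm and grips with 20 to 120 N. Pads are 22 mm wide; open, the fingers measure 114 mm over their backs; the gripper's body (76 mm by 85 mm) begins 54 mm behind the grasp point. The pads swing forward as they close: fully open they stand 13 mm farther back than shut.
Start: joints at [-1.307, 0.181, 1.607, -0, 1.354, -0.206], TCP at [0.26, -0.513, 0.231] pointing down, gripper open.
Joint ranges: [-2.99, 2.99], [-0.89, 2.07], [0.3, 2.58], [-1.14, 4.28], [0, 2.63], [-3.12, 3.12]. Speed limits (rad/s): [2.57, 2.57, 3.01, 3.14, 3.14, 3.14].

### API

Orientations are given as a unit quaternion [w, x, y, z].
In Python, from station import manip, optics gives the robot as it stands.
- The arm moves only by the tool drive_tool, never from a script. Its argument "motion" is a list of rows, each a list of 5 numbers: the shift along the tool's x, y, z in m, then the turn about the tool's z in degrees, then the finger opening in m, from 0 to 0.0854. A call has 1 to 12 rows; each row shifts and turns the commanded pose from where the row before left it, along the tool's axes as they then stand; what a row does not reach is not made up. A row lasts 1/8 s, in which the tool goes at most 62.5 mm and 10.7 degrees, less where a joint would pass 70% of its speed; a pose out of reach is approached as far as the arm can. A call with a gripper value outside its range is refused whole. The fingers move at their own pace and stop on an object; the grip force is fixed at half the most. Time passes only in rows, so rows that do not move let the fingers close. It gives the time, the measured TCP pose, the force, the opening and the grip force at its end, in the units of the state.
- manip.get_obs(): the state, without advancing time (a new reading comes with each control period).
- optics.snapshot(name): name is "side" or "top"; returns a dict with "img" (400x640x3 uint8, blue, green, red), "range_z" (400x640 float32, m along the optical axis (not along the pixel's ray), 0 where there is no reading), "intrinsics" (3x3 intrinsics, pixels), "T" (4x4, takes a point from camera to world coordinates). Camera axes: x right, y up, looking along -z (the intrinsics and any distortion apply to the point x, -y, -z); pixel columns grow to the right and rows downward; lengths in m; the calibration is good to about 2 mm. A picture is of the moment at which its call begins.
- manip.close_job(): hands the job in; it is judged then, once.
Trained networks look in a picture, given as the dict that the camera call returned (one of the last four; its "shot" number tells which), for a name from the list of things; names that differ only in an ending like _2 or _b are one class to them, and where a whole thing is asked for, a point or a joint stands for the part that bears it (a point fixed in the world has none). Each returns a list of dicts, best first, with "p" (0 to 1); they miss things now and then, are a little off and sometimes report something else, mostly with a low value. They report only what shows in the picture. A call takes as long as a camera call.
- optics.boxes_of(picture, name): "pixel" ([column, row] in pixels, amid what is visible of it).
- optics.outline_of(picture, name): "mask" (400x640 bool, what is visible of it) and "pixel" ([column, row] in pixels, amid what is visible of it).
- optics.spot_point(picture, name): "pixel" ([column, row] in pixels: a listed point, or the origin of a listed thing).
The state is a dict: "t": time; "joint_positions": joint angles; "qd": joint speeds; "joint_efforts": joint torques, N m; "tcp_pos": TCP position; "tcp_rot": TCP orientation; "ft_force": force on the tool from outside, world axes, zero at the start; "moment": the same for the moment, N m; "finger_gap": finger opening in m; "gripper_force": force on a finger pad.
Only numpy, scipy, OpenCV 4.12 (cv2) and the standard library are available. Lean on these libraries where they do the work, as an engineer would, in place of code of your own. Each camera call takes 0.05 s, during which the arm holds its last target. There are 200 camera calls.

### The job

Load the aluminium strap lying on the bench into the blue screw clamp: lay it flat on the clamp's base and slide it lengthwise between the guide rails until it is fully home against the stop under the screw. Then turn the T-handle clockwise until you feel the pad bear on the strap and tighten gently, until the handle, held still, pushes back with about 0.2 newton metres, without overtightening. Let go, leaving the strap clamped and the other things on the bench undisturbed.

Things in the scene. Friction and masses are not known exactly. Their poses are not given: they have to be found in the camera images.
- clamp: Screw clamp fixed to the bench: grey base plate 200 (x) x 100 (y) x 16 mm, blue column and overhanging arm at its +x end. Origin: centre of the base's underside; +x is the way the strap is pushed in. Seat (plate top) at z = 16 mm. Screw axis at x = 50, y = 0 mm. Arm and nut boss (36 mm across, front edge at x = 32) reach from z = 80 to 117 mm; the T-handle stands above them.
- stop (a point): Foot of the stop, the upright face at the inner end between the rails (x = 70, y = 0, z = 16 mm in the clamp's frame; same axes). The strap is home when its end touches this face: its middle is then at x = -10, y = 0, z = 16 mm in the clamp's frame, its long side along x.
- mouth (a point): Middle of the mouth of the two steel guide rails, on the seat (x = -13, y = 0, z = 16 mm in the clamp's frame). The rails are 12 mm high; they narrow from about 58 mm apart at the mouth to 45 mm at x = 4, then run parallel to x = 62 mm. In front of the mouth the seat is bare.
- strap: Loose bare aluminium strap 160 (x) x 40 (y) x 20 (z) mm, about 0.34 kg, the same both ways round, with two dark hole marks and a cross line on its top. Origin: centre of its underside; x along its length. Starts flat on the bench to the right of the clamp.
- screw: The clamp's vertical screw with its handle and pad. Origin: on its axis at the middle of the T-bar, 158 mm above the bench when fully raised. The pad, a rubber-faced foot 26 mm across at its lower end, is sprung (20 N/mm, 8 mm travel). Its face is set 109 to 117 mm below the T-bar's middle, not the same each time and not measured: feel for contact.
- bar (a point): Middle of the T-handle's crossbar, on the screw's axis (the screw's origin, but turning with the handle). The bar is a steel rod 12 mm thick and 72 mm long along this point's x axis, with black 17 mm balls at its ends (91 mm over all); below it is a stem 12 mm thick. z up.
- handle (a joint): Turn of the T-handle, rad: 0 = fully raised, grows clockwise seen from above (tightening), lowering the screw 4.0 mm per rad; end at 6. Friction of 0.4 N m resists while it turns and keeps it where it is left. After contact pad force grows 80 N per rad and pushes the handle back with 0.004 N m per N: held still, 0 before contact; 0.12 to 0.34 N m (30 to 85 N) is tight; over 95 N is too much.
- bearing: Bystander, to be left alone: steel ball bearing ring, 47 mm across, 14 mm high, lying flat, on the front right of the bench. Origin: middle of its underside.
- jar: Bystander, to be left alone: squat jar with a green screw cap, 60 mm across, 102 mm high, on the right of the bench. Origin: middle of its underside.
- oiler: Bystander, to be left alone: beige pump oiler with a bent spout, 53x80x128 mm, on the bench behind and to the left of the clamp. Origin: middle of its underside.
- tin: Bystander, to be left alone: green tin, 49 mm across, 56 mm high, on the right of the bench at the back. Origin: middle of its underside.
- marker: Bystander, to be left alone: white and yellow marker pen, 133 mm long, 16 mm thick, on the right of the bench. Origin: middle of its underside.
- bolt: Bystander, to be left alone: steel hexagon bolt, 52 mm long, 18 mm thick, on the right of the bench. Origin: middle of its underside.

How it is judged:
By the outcome, as a careful person would: the job done as asked, in the order asked, and still so for the second after the job is handed in, with the robot touching nothing.
It also fails if it takes over 72 s, if anything falls off the work surface, if the arm or the gripper's body presses on something with over 40 N, if the wrist force passes 120 N, or if a joint passes its speed limit or range.

## Working session

There is one attempt and no reset: what is moved stays moved. The work goes in short steps, Python scripts to look and compute and a tool call to move; the robot and the scene stay as the last step left them, time stands still between calls to the robot, and variables do not carry over. Pictures are saved under pics/ and viewed, at most 10 in all, crops included, and the job is handed in when it is done.

Besides the shell and the picture viewer there is one more tool, called in YAML: its name, and indented under it one key for each argument. drive_tool: Moves the arm, as the interface text tells. Its arguments: {"type":"object","properties":{"motion":{"type":"array","items":{"type":"array","items":{"type":"number"}}}},"required":["motion"]}

```bash
mkdir -p pics; cat > h.py <<'E'
import numpy as np, cv2
from station import manip, optics
def world(s,px,z=None):
    """pixel -> world; by range image, or by intersecting with plane z"""
    K=np.array(s["intrinsics"]);T=np.array(s["T"]);u,v=px
    d=np.array([(u-K[0,2])/K[0,0],-(v-K[1,2])/K[1,1],-1.])
    if z is None:
        r=s["range_z"][int(round(v)),int(round(u))]; return T[:3,:3]@(d*r)+T[:3,3]
    w=T[:3,:3]@d; return T[:3,3]+w*(z-T[2,3])/w[2]
def cloud(s,m):
    K=np.array(s["intrinsics"]);T=np.array(s["T"]);m=m&(s["range_z"]>0)
    v,u=np.nonzero(m);r=s["range_z"][m]
    p=np.c_[(u-K[0,2])/K[0,0]*r,-(v-K[1,2])/K[1,1]*r,-r]
    return p@T[:3,:3].T+T[:3,3]
def rect(p,zlo,zhi):
    q=p[(p[:,2]>zlo)&(p[:,2]<zhi)]
    (c,sz,a)=cv2.minAreaRect((q[:,:2]*1000).astype(np.float32))
    return np.round(c,1),np.round(sz,1),round(a,2),len(q)
E
python3 - <<'E'
from h import *
np.set_printoptions(precision=4,suppress=True)
t=optics.snapshot("top");s=optics.snapshot("side")
cv2.imwrite("pics/top.png",t["img"]);cv2.imwrite("pics/side.png",s["img"])
for nm,c in(("top",t),("side",s)):
    print(nm,c["T"][:3,3])
    for n in["stop","mouth","bar"]:
        for r in optics.spot_point(c,n)[:1]: print(n,r["p"],np.array(r["pixel"]),world(c,r["pixel"],.158 if n=="bar" else .016),world(c,r["pixel"]))
    for n in["strap","clamp","screw","jar","marker","bolt","bearing","tin","oiler"]:
        for r in optics.outline_of(c,n)[:1]:
            p=cloud(c,r["mask"]); print(n,round(r["p"],2),np.array(r["pixel"]),np.percentile(p,[2,98],axis=0).round(3).tolist())
            if n=="strap":print(rect(p,.015,.025))
o=manip.get_obs();print(o["tcp_pos"],o["tcp_rot"],o["ft_force"],o["t"])
E
```

```text
top [ 0.374  -0.2914  1.1531]
stop 0.61 [258.9 166.5] [ 0.6197 -0.1613  0.016 ] [ 0.5996 -0.172   0.1092]
mouth 0.76 [252.9 198.4] [ 0.529  -0.1452  0.016 ] [ 0.5287 -0.1455  0.0179]
bar 0.55 [250.6 166.9] [ 0.5881 -0.1571  0.158 ] [ 0.5872 -0.1577  0.1621]
strap 0.76 [321.8 226.8] [[0.387, -0.396, 0.017], [0.5, -0.284, 0.025]]
(array([ 442.9, -341. ]), array([ 39.2, 155.1]), 44.4, 761)
clamp 0.89 [255.  192.2] [[0.446, -0.207, 0.011], [0.634, -0.097, 0.162]]
screw 0.57 [252.3 162.2] [[0.567, -0.198, 0.108], [0.618, -0.124, 0.165]]
jar 0.6 [410.7 198.9] [[0.491, -0.591, 0.013], [0.544, -0.54, 0.106]]
marker 0.61 [253.3 189.5] [[0.448, -0.207, 0.012], [0.635, -0.097, 0.162]]
bolt 0.57 [388.3 264.8] [[0.331, -0.519, 0.012], [0.349, -0.509, 0.018]]
bearing 0.67 [364.5 267.7] [[0.315, -0.471, -0.001], [0.359, -0.426, 0.019]]
tin 0.62 [355.5 149.6] [[0.636, -0.44, 0.011], [0.678, -0.397, 0.061]]
oiler 0.63 [210.6 154.4] [[0.626, -0.059, 0.014], [0.676, -0.01, 0.12]]
side [-0.0606 -1.3051  0.5591]
stop 0.74 [332.3 206.4] [ 0.6124 -0.1373  0.016 ] [ 0.6143 -0.1341  0.0145]
mouth 0.55 [305.8
[... 238 characters left out ...]
[ 46.5, 160.7]), 45.7, 586)
clamp 0.79 [326.8 210.1] [[0.446, -0.212, 0.004], [0.629, -0.104, 0.156]]
screw 0.67 [329.3 168.7] [[0.573, -0.199, -0.25], [1.252, 0.902, 0.161]]
jar 0.65 [396.2 260.8] [[0.491, -0.6, 0.044], [0.535, -0.555, 0.103]]
marker 0.72 [342.8 294.5] [[0.368, -0.584, -0.001], [0.474, -0.499, 0.017]]
bolt 0.66 [312.1 290.6] [[0.326, -0.533, 0.002], [0.371, -0.51, 0.016]]
bearing 0.75 [331.3 164.3] [[0.567, -0.199, 0.074], [0.614, -0.125, 0.162]]
tin 0.57 [405.5 235.4] [[0.636, -0.445, 0.012], [0.678, -0.401, 0.058]]
oiler 0.66 [321.5 185.6] [[0.576, -0.156, 0.005], [0.651, -0.023, 0.088]]
[ 0.2603 -0.5127  0.2313] [0.     0.9725 0.2327 0.    ] [ 0.3742 -0.2155  0.5164] 1.3
```

View pics/top.png

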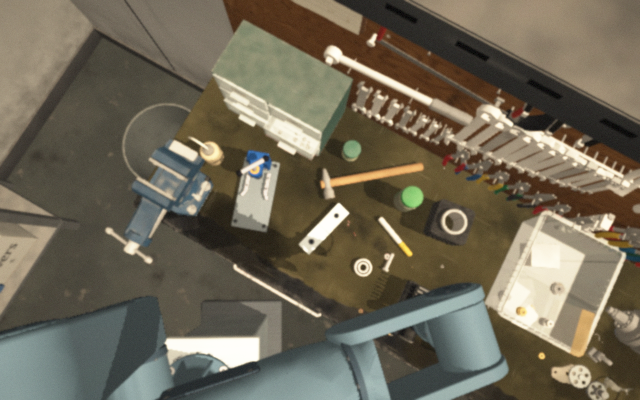

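View pics/side.png

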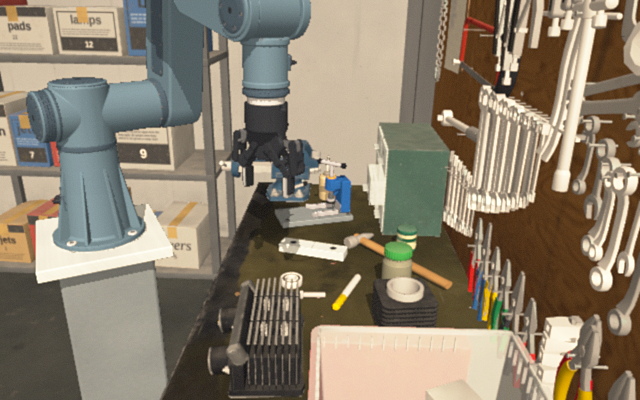

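The top view shows the clamp at about (255,192) with its arm at the top, and the strap at (322,227) lying diagonally. The network's "marker" in the top view is really the clamp, so I'm ignoring it. Next I'll refine the clamp and strap poses.

```bash
python3 - <<'E'
from h import *
np.set_printoptions(precision=4,suppress=True)
t=optics.snapshot("top")
m=optics.outline_of(t,"clamp")[0]["mask"];p=cloud(t,m)
print("base",rect(p,.012,.021),rect(p,.0,.021))
b=p[(p[:,2]>.012)&(p[:,2]<.021)];print(np.median(b[:,2]))
q=p[p[:,2]>.15];print("bar",rect(p,.15,.175),q.mean(0)); c=q[:,:2]-q[:,:2].mean(0);print(np.linalg.svd(c)[2][0] if len(c)<3000 else 0)
m=optics.outline_of(t,"strap")[0]["mask"];p=cloud(t,m);p=p[p[:,2]>.01]
print("strap",rect(p,.01,.03),np.median(p,0));print(np.linalg.svd(p[:,:2]-p[:,:2].mean(0),full_matrices=False)[2][0])
cv2.imwrite("pics/crop.png",cv2.resize(t["img"][130:290,200:420],None,fx=3.5,fy=3.5,interpolation=cv2.INTER_CUBIC))
E
```

```text
base (array([ 542.5, -152. ]), array([100., 200.]), 79.39, 1802) (array([ 545.9, -143.4]), array([118.7, 204.8]), 79.68, 1866)
0.016969917168947912
bar (array([ 590.9, -161.1]), array([15.7, 89.1]), 29.58, 186) [ 0.5902 -0.161   0.1606]
[-0.4992  0.8665]
strap (array([ 442.8, -341.3]), array([ 39.9, 155.4]), 45.38, 783) [ 0.444  -0.3401  0.0211]
[-0.7166  0.6975]
```

View pics/crop.png

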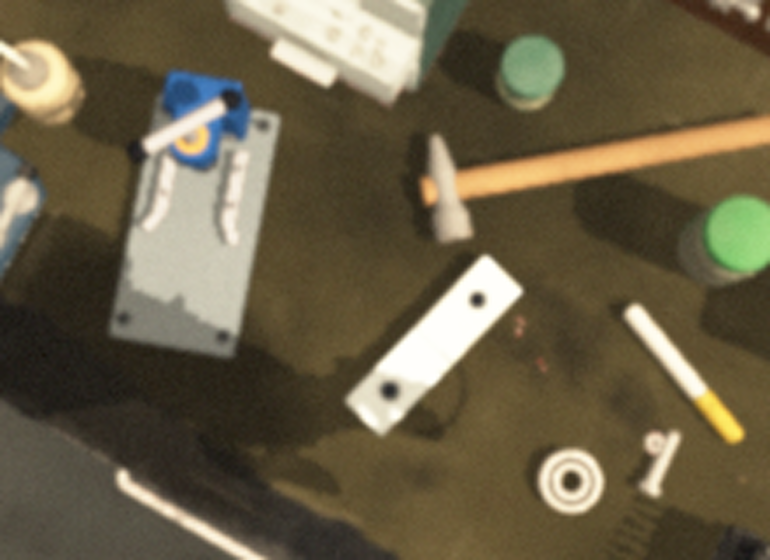

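The crop confirms the strap points up and to the right, toward +x and −y, with yaw about −44.5°. The clamp is centred at (0.5425, −0.152) with yaw about −10.6°. That predicts the screw at (0.592, −0.161), which matches the measured bar. I'll grasp the strap 40 mm behind its middle, so the grasp point is (0.4145, −0.313).

drive_tool:
  motion:
    - [0.0457,-0.0217,0,0,0.085]
    - [0.0457,-0.0217,0,0,0.085]
    - [0.0457,-0.0217,0,0,0.085]
    - [0.0457,-0.0217,0,0,0.085]
    - [0.0457,-0.0217,0,0,0.085]
    - [0,0,0.017,10.2,0.085]
    - [0,0,0.017,10.2,0.085]
    - [0,0,0.017,10.2,0.085]
    - [0,0,0.017,10.2,0.085]
    - [0,0,0.017,10.2,0.085]
    - [0,0,0.017,10.2,0.085]
    - [0,0,0.017,10.2,0.085]

```text
t: 2.95
tcp_pos: [0.415, -0.3126, 0.1118]
tcp_rot: [0.0, 0.924, -0.381, 0.0]
ft_force: [-0.1, -0.5, -0.2]
finger_gap: 0.0851
gripper_force: 0.0
```

drive_tool:
  motion:
    - [0,0,0.04,0,0.085]
    - [0,0,0.04,0,0.085]
    - [0,0,0.029,0,0.085]
    - [0,0,0,0,0.03]
    - [0,0,0,0,0.03]
    - [0,0,0,0,0.03]
    - [0,0,0,0,0.03]
    - [0,0,0,0,0.03]

```text
t: 3.95
tcp_pos: [0.4161, -0.3138, 0.0052]
tcp_rot: [0.001, 0.926, -0.378, 0.002]
ft_force: [-0.8, 0.4, 6.8]
finger_gap: 0.0387
gripper_force: 62.2
```

drive_tool:
  motion:
    - [0,0,0,0,0.055]
    - [0,0,-0.006,0,0.055]
    - [0,0,0,0,0.055]
    - [0,0,0,0,0.03]
    - [0,0,0,0,0.03]
    - [0,0,0,0,0.03]
    - [0,0,0,0,0.03]

```text
t: 4.82
tcp_pos: [0.4151, -0.3127, 0.0098]
tcp_rot: [0.0, 0.926, -0.378, 0.0]
ft_force: [-1.1, 1.2, 6.2]
finger_gap: 0.0387
gripper_force: 60.8
```

```bash
python3 - <<'E'
from h import *
s=optics.snapshot("side");t=optics.snapshot("top")
for c in (s,t):
  p=cloud(c,optics.outline_of(c,"strap")[0]["mask"]);print(rect(p,.013,.026))
o=manip.get_obs();print(o["tcp_pos"],o["tcp_rot"],o["ft_force"],o["joint_positions"])
E
```

```text
(array([0., 0.]), array([0., 0.]), 0.0, 0)
(array([ 484.6, -382.3]), array([37.3, 46. ]), 44.49, 217)
[ 0.41505314 -0.31269328  0.00975715] [ 8.69943163e-05  9.25602648e-01 -3.78496666e-01  6.81549396e-05] [-1.63792621  1.13652899  5.73734456] [-8.74279416e-01  3.78558200e-01  1.87780323e+00 -1.16484240e-04
  8.85029425e-01  1.47293385e+00]
```

drive_tool:
  motion:
    - [0,0,-0.03,0,0.03]
    - [0,0,-0.05,0,0.03]
    - [-0.0274,-0.0253,0,0,0.03]
    - [-0.0274,-0.0253,0,0,0.03]
    - [-0.0274,-0.0253,0,0,0.03]
    - [-0.0274,-0.0253,0,0,0.03]
    - [-0.0274,-0.0253,0,0,0.03]
    - [0,0,0,-8.5,0.03]
    - [0,0,0,-8.5,0.03]
    - [0,0,0,-8.5,0.03]
    - [0,0,0,-8.4,0.03]
    - [0,0,0,0,0.03]

```text
t: 6.52
tcp_pos: [0.4052, -0.1258, 0.0887]
tcp_rot: [-0.0, 0.996, -0.093, -0.001]
ft_force: [-0.5, -0.0, -3.4]
finger_gap: 0.0382
gripper_force: 61.4
```

```bash
python3 - <<'E'
from h import *
np.set_printoptions(precision=4,suppress=True)
s=optics.snapshot("side");t=optics.snapshot("top")
for c in (s,t):
  r=optics.outline_of(c,"strap")
  if r:
    p=cloud(c,r[0]["mask"]);p=p[(p[:,2]>.05)&(p[:,2]<.13)];print(r[0]["p"],r[0]["pixel"],rect(p,.06,.13),np.percentile(p,[3,97],axis=0))
    d=np.linalg.svd(p-p.mean(0),full_matrices=False)[2][:1];print(d)
o=manip.get_obs();print(o["tcp_pos"],o["tcp_rot"],o["ft_force"])
cv2.imwrite("pics/b.png",np.vstack([cv2.resize(s["img"][120:280,200:420],None,fx=1.8,fy=1.8),cv2.resize(t["img"][130:290,200:420],None,fx=1.8,fy=1.8)]))
E
```

```text
0.79 [281.0, 187.1] (array([ 444.6, -135.3]), array([ 51.3, 160. ]), 80.35, 625) [[ 0.3669 -0.1654  0.0799]
 [ 0.5177 -0.11    0.0998]]
[[-0.9835  0.181   0.005 ]]
0.7 [247.8, 212.5] (array([ 481.4, -141.5]), array([40.8, 85.4]), 79.01, 518) [[ 0.4436 -0.1642  0.0904]
 [ 0.5211 -0.1219  0.103 ]]
[[-0.9881  0.1532  0.0122]]
[ 0.4056 -0.1261  0.0891] [-0.0001  0.9956 -0.0932 -0.0003] [ 0.3694  0.3091 -2.9088]
```

View pics/b.png

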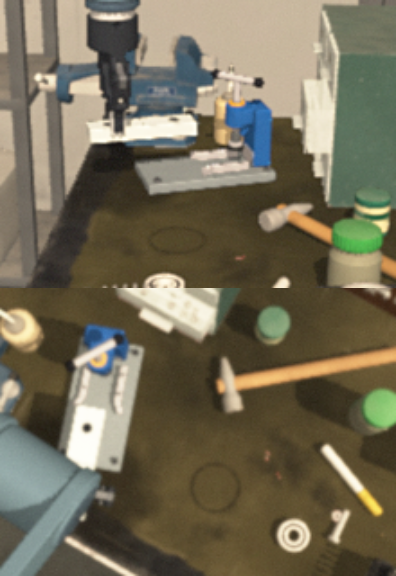

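The strap is held level and in line with the clamp, with its front end just before the mouth (side view about x 197 of the crop). Next I'll lower it onto the seat.

drive_tool:
  motion:
    - [0,0,0.03,0,0.03]
    - [0,0,0.022,0,0.03]
    - [0,0,0.007,0,0.03]
    - [0,0,0.0045,0,0.03]
    - [0,0,0,0,0.03]
    - [0,0,0,0,0.03]

```text
t: 7.48
tcp_pos: [0.4064, -0.1267, 0.0265]
tcp_rot: [0.0, 0.996, -0.092, 0.001]
ft_force: [0.3, -0.5, -3.0]
finger_gap: 0.0383
gripper_force: 61.5
```

drive_tool:
  motion:
    - [0,0,0.0012,0,0.03]
    - [0,0,0,0,0.03]
    - [0,0,0,0,0.03]

```text
t: 7.85
tcp_pos: [0.4063, -0.1266, 0.0252]
tcp_rot: [0.0, 0.996, -0.092, 0.0]
ft_force: [-2.4, 0.8, 5.2]
finger_gap: 0.038
gripper_force: 62.4
```

drive_tool:
  motion:
    - [0.008,0,0,0,0.03]
    - [0.012,0,0,0,0.03]
    - [0.012,0,0,0,0.03]
    - [0.012,0,0,0,0.03]
    - [0.012,0,0,0,0.03]
    - [0.012,0,0,0,0.03]
    - [0,0,0,0,0.03]

```text
t: 8.72
tcp_pos: [0.4742, -0.1395, 0.0258]
tcp_rot: [0.001, 0.996, -0.092, 0.001]
ft_force: [-1.6, 0.2, 8.4]
finger_gap: 0.0383
gripper_force: 62.7
```

drive_tool:
  motion:
    - [0.007,0,0,0,0.03]
    - [0.005,0,0,0,0.03]
    - [0.003,0,0,0,0.03]
    - [0.002,0,0,0,0.03]
    - [0,0,0,0,0.03]
    - [0,0,0,0,0.03]

```text
t: 9.48
tcp_pos: [0.4887, -0.1419, 0.0257]
tcp_rot: [0.0, 0.996, -0.092, -0.001]
ft_force: [-10.2, 2.1, 17.3]
finger_gap: 0.0384
gripper_force: 63.6
```

drive_tool:
  motion:
    - [0.0,0,-0.001,0,0.03]
    - [0.002,0,0,0,0.03]
    - [0.002,0,0,0,0.03]
    - [0,0,0,0,0.03]
    - [0,0,0,0,0.03]

```text
t: 10.1
tcp_pos: [0.493, -0.1425, 0.0258]
tcp_rot: [-0.0, 0.996, -0.092, -0.001]
ft_force: [-5.4, 2.5, 6.0]
finger_gap: 0.0381
gripper_force: 62.6
```

```bash
python3 - <<'E'
from h import *
np.set_printoptions(precision=4,suppress=True)
s=optics.snapshot("side");t=optics.snapshot("top")
R=np.array([[.983,-.184],[.184,.983]])
for c in (s,t):
  r=optics.outline_of(c,"strap")
  if r:
    p=cloud(c,r[0]["mask"]);p=p[(p[:,2]>.018)&(p[:,2]<.045)];q=np.c_[(p[:,:2]-[.5425,-.152])@R.T,p[:,2]]
    print(r[0]["p"],r[0]["pixel"],rect(p,.018,.045),np.percentile(q,[1,3,97,99],axis=0))
o=manip.get_obs();print(o["tcp_pos"],o["ft_force"],o["moment"])
cv2.imwrite("pics/c.png",np.vstack([cv2.resize(s["img"][150:230,260:370],None,fx=4,fy=4),cv2.resize(t["img"][140:210,210:320],None,fx=4,fy=4)]))
E
```

```text
0.86 [307.2, 205.6] (array([ 530.4, -151.3]), array([ 51.4, 157.9]), 81.53, 466) [[-0.0899 -0.0248  0.0186]
 [-0.0891 -0.0237  0.0199]
 [ 0.0601  0.017   0.038 ]
 [ 0.0647  0.0204  0.0384]]
0.69 [258.0, 177.7] (array([ 531.2, -153.1]), array([ 37.9, 155.3]), 80.53, 123) [[-0.088  -0.0207  0.028 ]
 [-0.086  -0.0207  0.0321]
 [ 0.0642  0.014   0.0415]
 [ 0.0664  0.0162  0.0434]]
[ 0.4929 -0.1425  0.0258] [-3.8213  0.6515  6.8697] [ 0.1675  0.8267 -0.0055]
```

View pics/c.png

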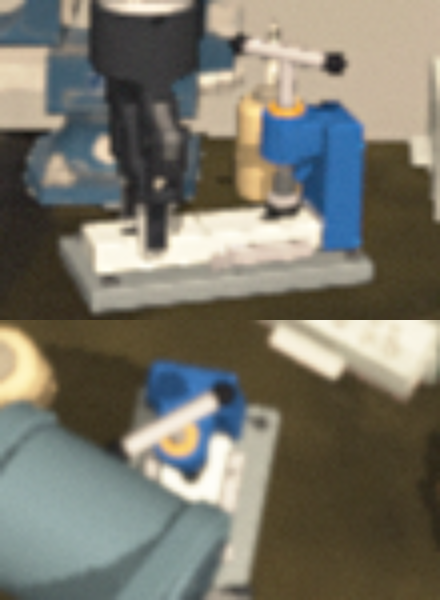

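The side view shows the strap flat between the rails and under the pad, nearly home. I'll push gently until the stop resists.

drive_tool:
  motion:
    - [0.002,0,0,0,0.03]
    - [0.001,0,0,0,0.03]
    - [0,0,0,0,0.03]
    - [0,0,0,0,0.03]

```text
t: 10.8
tcp_pos: [0.493, -0.1425, 0.0257]
tcp_rot: [-0.001, 0.996, -0.092, -0.004]
ft_force: [-17.7, 2.0, 18.8]
finger_gap: 0.0381
gripper_force: 64.0
```

drive_tool:
  motion:
    - [0.001,0,-0.001,0,0.03]
    - [0.001,0,0,0,0.03]
    - [0,0,0,0,0.03]
    - [0,0,0,0,0.03]

```text
t: 11.3
tcp_pos: [0.493, -0.1425, 0.0257]
tcp_rot: [-0.001, 0.996, -0.092, -0.006]
ft_force: [-21.5, 0.3, 17.4]
finger_gap: 0.0383
gripper_force: 63.8
```

Pushing harder no longer moves it, and the TCP is at clamp x = −50.4 mm where −51 was expected, so the strap is home. I'll relieve the push, release and rise, then check clearance round the screw.

drive_tool:
  motion:
    - [-0.003,0,0,0,0.03]
    - [-0.002,0,0,0,0.03]
    - [0,0,0,0,0.065]
    - [0,0,0,0,0.065]
    - [0,0,0,0,0.065]
    - [0,0,-0.03,0,0.065]
    - [-0.01,0,-0.055,0,0.085]
    - [-0.02,0,-0.06,-10.5,0.085]
    - [0,0,-0.06,-10.5,0.085]
    - [0,0,0,-10.5,0.085]

```text
t: 12.55
tcp_pos: [0.4671, -0.1388, 0.2371]
tcp_rot: [0.004, 0.983, 0.185, 0.004]
ft_force: [0.8, -0.4, -1.0]
finger_gap: 0.0849
gripper_force: 0.0
```

```bash
python3 - <<'E'
from h import *
np.set_printoptions(precision=4,suppress=True)
R=np.array([[.983,-.184],[.184,.983]])
s=optics.snapshot("side");t=optics.snapshot("top")
for c in (s,t):
  r=optics.outline_of(c,"strap")
  p=cloud(c,r[0]["mask"]);p=p[(p[:,2]>.018)&(p[:,2]<.045)];q=np.c_[(p[:,:2]-[.5425,-.152])@R.T,p[:,2]]
  print(r[0]["p"],rect(p,.03,.045),np.percentile(q,[1,3,97,99],axis=0))
  a=cloud(c,np.ones((400,640),bool));a=a[(a[:,2]>.12)&(a[:,2]<.4)&(np.hypot(a[:,0]-.591,a[:,1]+.161)<.2)]
  d=np.hypot(a[:,0]-.591,a[:,1]+.161);a=a[d>.06];d=d[d>.06]
  for lo in(.12,.2,.3):
    m=(a[:,2]>lo);m&=a[:,2]<lo+.1
    if m.any(): k=np.argsort(d[m])[:300:60];print(lo,m.sum(),np.c_[a[m][k],d[m][k]])
  r=optics.outline_of(c,"screw");p=cloud(c,r[0]["mask"]);q=p[(p[:,2]>.148)&(p[:,2]<.175)];print("bar",rect(q,.148,.175),q.mean(0),np.linalg.svd(q[:,:2]-q[:,:2].mean(0),full_matrices=False)[2][0])
o=manip.get_obs();print(o["tcp_pos"],o["tcp_rot"],o["joint_positions"],o["ft_force"],o["moment"],o["t"])
E
```

```text
0.95 (array([ 532.2, -151.8]), array([ 45.9, 159.4]), 79.35, 403) [[-0.0897 -0.0264  0.0186]
 [-0.0888 -0.024   0.0198]
 [ 0.0639  0.0161  0.0383]
 [ 0.0684  0.021   0.0413]]
0.12 1377 [[ 0.677  -0.2128  0.1507  0.1004]
 [ 0.7037 -0.1927  0.1444  0.1171]
 [ 0.6373 -0.2809  0.1239  0.1286]
 [ 0.6875 -0.2565  0.1783  0.1358]
 [ 0.617  -0.0234  0.1265  0.14  ]]
0.2 996 [[ 0.5044 -0.201   0.2998  0.0954]
 [ 0.4832 -0.1936  0.2876  0.1126]
 [ 0.4746 -0.1829  0.2557  0.1184]
 [ 0.7239 -0.2032  0.2243  0.1395]
 [ 0.7288 -0.2097  0.2309  0.1461]]
0.3 1472 [[ 0.5052 -0.1989  0.3168  0.0937]
 [ 0.4992 -0.1997  0.3199  0.0996]
 [ 0.4956 -0.2013  0.3254  0.1035]
 [ 0.4828 -0.1596  0.3216  0.1082]
 [ 0.4796 -0.172   0.3658  0.1119]]
bar (array([ 591.4, -163.4]), array([16.1, 91.6]), 31.51, 140) [ 0.5902 -0.1647  0.1564] [ 0.5025 -0.8646]
0.67 (array([ 532.3, -151.8]), array([ 41.6, 160.4]), 78.11, 415) [[-0.0898 -0.0212  0.021 ]
 [-0.0881 -0.0209  0.0269]
 [ 0.0627  0.0167  0.0406]
 [ 0.0667  0.0181  0.0411]]
0.12 1513 [[ 0.68   -0.2054  0.1384  0.0995]
 [ 0.6894 -0.1904  0.142   0.1028]
 [ 0.6997 -0.193   0.1426  0.1133]
 [ 0.6889 -0.2408  0.1834  0.1263]
 [ 0.6955 -0.243   0.1787  0.1328]]
0.2 2598 [[ 0.4834 -0.1792  0.2945  0.1092]
 [ 0.7025 -0.2382  0.2237  0.1356]
 [ 0.7083 -0.2342  0.2346  0.1383]
 [ 0.7227 -0.2133  0.2349  0.1417]
 [ 0.7259 -0.2108  0.233   0.1438]]
0.3 272 [[ 0.5001 -0.1903  0.3505  0.0955]
 [ 0.4862 -0.1825  0.3505  0.107 ]
 [ 0.4786 -0.1822  0.3476  0.1143]
 [ 0.4782 -0.2025  0.3344  0.1202]
 [ 0.4635 -0.1748  0.3219  0.1282]]
bar (array([ 591.1, -160.9]), array([15.8, 89.1]), 30.38, 190) [ 0.5901 -0.1609  0.1606] [-0.4989  0.8666]
[ 0.4635 -0.1368  0.2297] [-0.0007  0.9836  0.1801 -0.0008] [-0.5332 -0.0253  1.8309  0.0001  1.3383  0.6753] [ 0.4985  0.0915 -0.0951] [ 0.0158 -0.0295  0.0167] 12.85
```

drive_tool:
  motion:
    - [0,0,0,-9.93,0.085]
    - [0,0,0,-9.93,0.085]
    - [0,0,0,-9.93,0.085]
    - [0,0,0,-9.93,0.085]
    - [0,0,0,-9.93,0.085]
    - [0,0,0,-9.93,0.085]
    - [0,0,0,-9.93,0.085]
    - [0,0,0,-9.93,0.085]
    - [0,0,0,-9.93,0.085]
    - [0,0,0,-9.93,0.085]
    - [-0.04255,0.0492,0,0,0.085]
    - [-0.0426,0.0492,0,0,0.085]

```text
t: 14.35
tcp_pos: [0.5879, -0.1604, 0.23]
tcp_rot: [-0.001, 0.5, 0.866, -0.0]
ft_force: [0.7, -0.9, -0.3]
finger_gap: 0.0848
gripper_force: 0.0
```

drive_tool:
  motion:
    - [0,0,0,0,0.085]
    - [0,0,0,0,0.085]

```text
t: 14.6
tcp_pos: [0.5862, -0.1599, 0.2291]
tcp_rot: [-0.002, 0.499, 0.867, -0.0]
ft_force: [-0.8, 0.9, 0.3]
finger_gap: 0.0848
gripper_force: 0.0
```

```bash
python3 - <<'E'
from h import *
np.set_printoptions(precision=4,suppress=True)
o=manip.get_obs();print(o["tcp_pos"],np.degrees(2*np.arctan2(o["tcp_rot"][2],o["tcp_rot"][1])),o["joint_positions"],o["ft_force"],o["moment"],o["t"])
E
```

```text
[ 0.5862 -0.1599  0.2291] 120.16109340547902 [-0.4613  0.2565  1.521  -0.0001  1.3676 -0.9877] [-0.7932  0.8555  0.2553] [ 0.0064 -0.0551 -0.0213] 14.6
```

drive_tool:
  motion:
    - [-0.0038,0.0037,0,0,0.085]
    - [0,0,0.04,0,0.085]
    - [0,0,0.035,0,0.085]
    - [0,0,0.014,0,0.085]
    - [0,0,0,0,0.06]
    - [0,0,0,0,0.03]
    - [0,0,0,0,0.0]
    - [0,0,0,0,0.0]
    - [0,0,0,0,0.0]
    - [0,0,0,0,0.0]
    - [0,0,0,0,0.0]

```text
t: 15.98
tcp_pos: [0.5926, -0.1619, 0.143]
tcp_rot: [0.001, 0.498, 0.867, 0.0]
ft_force: [-1.2, -0.0, 5.1]
finger_gap: 0.0101
gripper_force: 58.6
```

```bash
cat > st.py <<'E'
from h import *
np.set_printoptions(precision=4,suppress=True)
o=manip.get_obs();print(o["tcp_pos"],np.degrees(2*np.arctan2(o["tcp_rot"][2],o["tcp_rot"][1])),o["joint_positions"],o["ft_force"],o["moment"],o["t"],o["finger_gap"],o["gripper_force"])
E
python3 st.py
```

```text
[ 0.5926 -0.1619  0.143 ] 120.21459440561176 [-0.4597  0.3537  1.58    0.      1.2064 -0.987 ] [-1.2198 -0.0435  5.087 ] [ 0.044   0.2109 -0.0187] 15.975 0.010104276229432283 58.5756978392601
```

drive_tool:
  motion:
    - [0,0,0.0007,10,0]
    - [0,0,0.0007,10,0]
    - [0,0,0.0007,10,0]
    - [0,0,0.0007,10,0]
    - [0,0,0.0007,10,0]
    - [0,0,0.0007,10,0]
    - [0,0,0,0,0]
    - [0,0,0,0,0]
    - [0,0,0,0,0]

```text
t: 17.1
tcp_pos: [0.591, -0.162, 0.1388]
tcp_rot: [-0.0, 0.865, 0.502, -0.001]
ft_force: [-8.0, -0.0, 10.2]
finger_gap: 0.0099
gripper_force: 59.1
```

```bash
python3 st.py
```

```text
[ 0.591  -0.162   0.1388] 60.22849111855462 [-0.4602  0.358   1.5837 -0.0015  1.2017  0.06  ] [-7.9826 -0.0258 10.1618] [0.1126 1.3002 0.0051] 17.1 0.00991677222032292 59.14052277803421
```

drive_tool:
  motion:
    - [-0.0007,-0.0012,0,0,0]
    - [0,0,0.0003,10,0]
    - [0,0,0.0007,10,0]
    - [0,0,0.0007,10,0]
    - [0,0,0,0,0]
    - [0,0,0,0,0]

```text
t: 17.85
tcp_pos: [0.5904, -0.1614, 0.1369]
tcp_rot: [-0.0, 0.965, 0.261, -0.0]
ft_force: [-3.7, 1.2, 7.8]
finger_gap: 0.01
gripper_force: 59.0
```

```bash
python3 st.py
```

```text
[ 0.5904 -0.1614  0.1369] 30.245015700026304 [-0.4605  0.3577  1.5882 -0.      1.1964  0.5825] [-3.7185  1.1944  7.8391] [0.3351 0.6916 0.1104] 17.85 0.00998513343175351 58.97049307823181
```

drive_tool:
  motion:
    - [0,0,0.0007,10,0]
    - [0,0,0.0007,10,0]
    - [0,0,0,0,0]
    - [0,0,0,0,0]

```text
t: 18.35
tcp_pos: [0.5902, -0.1609, 0.1357]
tcp_rot: [-0.001, 0.996, 0.089, -0.001]
ft_force: [-5.0, 4.4, 9.8]
finger_gap: 0.01
gripper_force: 59.3
```

```bash
python3 st.py
```

```text
[ 0.5902 -0.1609  0.1357] 10.26466863105275 [-0.4601  0.359   1.5892  0.0004  1.1948  0.9314] [-5.0136  4.3752  9.7764] [0.6428 0.9278 0.1075] 18.35 0.010016636558350304 59.31648552417755
```

drive_tool:
  motion:
    - [0,0,0,0,0]
    - [0,0,0,0,0]
    - [0,0,0,0,0]

```text
t: 18.73
tcp_pos: [0.5902, -0.1609, 0.1356]
tcp_rot: [-0.001, 0.996, 0.089, -0.001]
ft_force: [-5.0, 3.4, 9.7]
finger_gap: 0.0095
gripper_force: 59.3
```

```bash
python3 st.py
```

```text
[ 0.5902 -0.1609  0.1356] 10.267626664855255 [-0.4601  0.3591  1.5893  0.0004  1.1948  0.9313] [-4.9684  3.3737  9.7437] [0.6875 0.8966 0.1722] 18.725 0.009519826802047725 59.31598752737045
```

drive_tool:
  motion:
    - [0,0,0.0005,10,0]
    - [0,0,0.0006,10,0]
    - [0,0,0,0,0]
    - [0,0,0,0,0]
    - [0,0,0,0,0]
    - [0,0,0,0,0]

```text
t: 19.48
tcp_pos: [0.5902, -0.1603, 0.1344]
tcp_rot: [-0.001, 0.996, -0.085, -0.001]
ft_force: [-5.2, 6.1, 10.1]
finger_gap: 0.0097
gripper_force: 59.5
```

```bash
python3 st.py
```

```text
[ 0.5902 -0.1603  0.1344] -9.715763049656772 [-0.4597  0.3605  1.5901  0.0011  1.193   1.2803] [-5.1744  6.1325 10.1127] [0.8696 0.8521 0.2838] 19.475 0.00967598080373005 59.5128133893013
```

drive_tool:
  motion:
    - [0,0,0,0,0]
    - [0,0,0,0,0]
    - [0,0,0,0,0]

```text
t: 19.85
tcp_pos: [0.5902, -0.1603, 0.1344]
tcp_rot: [-0.001, 0.996, -0.085, -0.001]
ft_force: [-4.5, 5.4, 10.5]
finger_gap: 0.01
gripper_force: 59.5
```

```bash
python3 st.py; python3 - <<'E'
from h import *
s=optics.snapshot("side");o=[manip.get_obs()["moment"][2]]
for i in range(5): optics.snapshot("top");o.append(manip.get_obs()["moment"][2])
print(np.round(o,3))
cv2.imwrite("pics/d.png",cv2.resize(s["img"][150:230,260:370],None,fx=6,fy=6,interpolation=cv2.INTER_CUBIC))
E
```

```text
[ 0.5902 -0.1603  0.1344] -9.711150627431923 [-0.4597  0.3605  1.5901  0.0012  1.193   1.2802] [-4.4604  5.4124 10.5282] [0.9183 0.8596 0.2391] 19.85 0.00997028799301985 59.5124414563179
[0.277 0.3   0.212 0.304 0.282 0.271]
```

View pics/d.png

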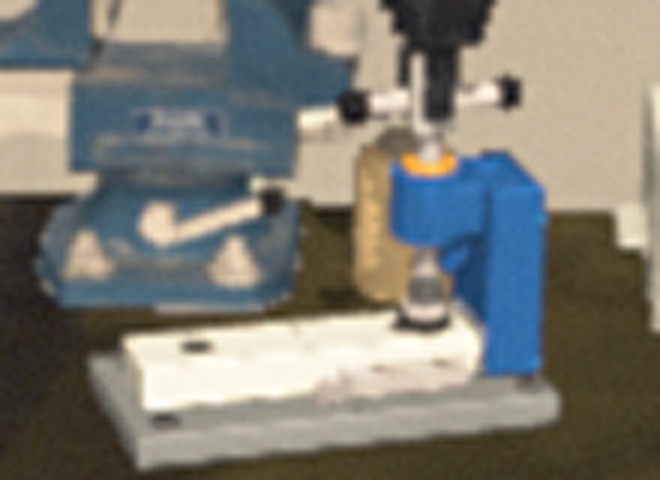

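The pad bears on the strap (at about (425,320) in the crop) and the held torque averages about 0.27 N m. That's within limits but a little above the 0.2 asked for, so I'll ease back about 9°.

drive_tool:
  motion:
    - [0,0,-0.0006,-9,0]
    - [0,0,0,0,0]
    - [0,0,0,0,0]
    - [0,0,0,0,0]
    - [0,0,0,0,0]

```text
t: 20.78
tcp_pos: [0.5902, -0.1606, 0.135]
tcp_rot: [-0.001, 1.0, -0.006, -0.001]
ft_force: [-5.0, 4.3, 9.7]
finger_gap: 0.0097
gripper_force: 59.1
```

```bash
python3 st.py; python3 - <<'E'
from h import *
o=[]
for i in range(8): optics.snapshot("top");o.append(manip.get_obs()["moment"][2])
print(np.round(o,3),np.mean(o))
E
```

```text
[ 0.5902 -0.1606  0.135 ] -0.735273858527321 [-0.4599  0.3598  1.5897  0.0009  1.1939  1.1234] [-4.9848  4.2692  9.6839] [0.7851 0.8313 0.1535] 20.775 0.009737082344777184 59.0940123796463
[0.127 0.171 0.116 0.15  0.156 0.122 0.103 0.174] 0.13984619871116882
```

drive_tool:
  motion:
    - [0,0,0.0003,4,0]
    - [0,0,0,0,0]
    - [0,0,0,0,0]
    - [0,0,0,0,0]

```text
t: 21.68
tcp_pos: [0.5902, -0.1605, 0.1348]
tcp_rot: [-0.001, 0.999, -0.041, -0.001]
ft_force: [-5.7, 4.4, 9.3]
finger_gap: 0.0099
gripper_force: 60.0
```

```bash
python3 - <<'E'
from h import *
o=[]
for i in range(8): optics.snapshot("top");o.append(manip.get_obs()["moment"][2])
print(np.round(o,3),np.mean(o),manip.get_obs()["tcp_pos"])
E
```

```text
[0.404 0.447 0.421 0.422 0.377 0.438 0.371 0.402] 0.4102278676787146 [ 0.59017612 -0.16049924  0.13477108]
```

drive_tool:
  motion:
    - [0,0,0,0,0]
    - [0,0,0,0,0]
    - [0,0,0,0,0]
    - [0,0,0,0,0]
    - [0,0,0,0,0]
    - [0,0,0,0,0]
    - [0,0,0,0,0]
    - [0,0,0,0,0]

```text
t: 23.08
tcp_pos: [0.5902, -0.1605, 0.1347]
tcp_rot: [-0.001, 0.999, -0.041, -0.001]
ft_force: [-5.4, 6.0, 9.8]
finger_gap: 0.0098
gripper_force: 60.0
```

```bash
python3 - <<'E'
from h import *
o=[]
for i in range(6): optics.snapshot("top");o.append(manip.get_obs()["moment"][2])
print(np.round(o,3),np.mean(o),manip.get_obs()["t"])
E
```

```text
[0.453 0.398 0.392 0.444 0.342 0.342] 0.3952922897103724 23.375
```

The small nudge mostly wound up grip elasticity against the screw's friction without turning the handle. From the larger turns (slope 0.32 N m/rad, contact near 80°), the true back-torque is about 0.2–0.25 N m, roughly 55 N. I'll ease out the stored twist, release and withdraw.

drive_tool:
  motion:
    - [0,0,0,-3,0]
    - [0,0,0,0,0]
    - [0,0,0,0,0]
    - [0,0,0,0,0]

```text
t: 23.88
tcp_pos: [0.5902, -0.1606, 0.1348]
tcp_rot: [-0.001, 1.0, -0.015, -0.001]
ft_force: [-5.1, 4.6, 10.1]
finger_gap: 0.01
gripper_force: 59.3
```

```bash
python3 - <<'E'
from h import *
o=[]
for i in range(6): optics.snapshot("top");o.append(manip.get_obs()["moment"][2])
print(np.round(o,3),np.mean(o))
E
```

```text
[-0.026  0.045 -0.019  0.006 -0.028 -0.027] -0.008123081080080115
```

drive_tool:
  motion:
    - [0,0,0,0,0.04]
    - [0,0,0,0,0.08]
    - [0,0,0,0,0.08]
    - [0,0,0,0,0.08]
    - [0,0,-0.03,0,0.08]
    - [0,0,-0.05,0,0.08]
    - [-0.03,0,-0.04,0,0.08]
    - [-0.05,0,0,0,0.08]
    - [-0.05,0,0,0,0.08]
    - [0,0,0,0,0.08]
    - [0,0,0,0,0.08]

```text
t: 25.55
tcp_pos: [0.4612, -0.158, 0.2544]
tcp_rot: [0.0, 1.0, -0.016, 0.001]
ft_force: [0.1, -0.1, 0.1]
finger_gap: 0.0801
gripper_force: 0.0
```

```bash
python3 st.py; python3 - <<'E'
from h import *
R=np.array([[.983,-.184],[.184,.983]])
s=optics.snapshot("side");t=optics.snapshot("top")
for c in (s,t):
  p=cloud(c,optics.outline_of(c,"strap")[0]["mask"]);print(rect(p,.03,.045))
  p=cloud(c,optics.outline_of(c,"screw")[0]["mask"]);q=p[(p[:,2]>.14)&(p[:,2]<.175)];print("bar",q.mean(0),np.linalg.svd(q[:,:2]-q[:,:2].mean(0),full_matrices=False)[2][0])
cv2.imwrite("pics/e.png",np.vstack([cv2.resize(s["img"][150:250,240:440],None,fx=3,fy=3),cv2.resize(t["img"][130:230,200:400],None,fx=3,fy=3)])[:600])
E
```

```text
[ 0.4612 -0.158   0.2544] -1.8082149719122433 [-0.5742 -0.0404  1.7948  0.0002  1.3856  1.0281] [ 0.11   -0.067   0.1433] [-0.0084 -0.0168  0.0096] 25.55 0.08007705296380073 0.0
(array([ 531.2, -157.1]), array([ 59.5, 161.6]), 78.41, 374)
bar [ 0.59074876 -0.16426001  0.14815523] [-0.99982601  0.01865326]Traceback (most recent call last):
  File "<stdin>", line 5, in <module>
IndexError: list index out of range
```

The top-view network missed the strap because the arm covers it. In the side view the handle now stands about 121° on from the start. The held readings were muddied by friction, so I'll regrip and compare torque while turning slowly each way. The midpoint is the true back-torque.

drive_tool:
  motion:
    - [0.045,-0.0013,0,0,0.08]
    - [0.045,0,0,0,0.08]
    - [0.0394,0,0,-0.7,0.08]
    - [0,0,0.05,0,0.08]
    - [0,0,0.05,0,0.08]
    - [0,0,0.018,0,0.08]
    - [0,0,0,0,0.04]
    - [0,0,0,0,0]
    - [0,0,0,0,0]
    - [0,0,0,0,0]
    - [0,0,0,0,0]
    - [0,0,0,0,0]

```text
t: 27.3
tcp_pos: [0.591, -0.1605, 0.1377]
tcp_rot: [0.0, 1.0, -0.01, 0.001]
ft_force: [-0.9, 1.2, 6.3]
finger_gap: 0.0096
gripper_force: 58.6
```

```bash
python3 st.py
```

```text
[ 0.591  -0.1605  0.1377] -1.097782656832541 [-0.459   0.3553  1.5896  0.0006  1.1941  1.1307] [-0.937   1.2272  6.3299] [ 0.2495  0.1895 -0.1824] 27.3 0.009612913276725485 58.59964773058891
```

drive_tool:
  motion:
    - [0,0,0,1.5,0]
    - [0,0,0,1.5,0]
    - [0,0,0,1.5,0]
    - [0,0,0,1.5,0]

```text
t: 27.8
tcp_pos: [0.591, -0.1605, 0.1375]
tcp_rot: [0.0, 0.998, -0.062, 0.001]
ft_force: [-0.2, 1.9, 5.7]
finger_gap: 0.0094
gripper_force: 59.7
```

```bash
python3 st.py
```

```text
[ 0.591  -0.1605  0.1375] -7.053081631498605 [-0.4588  0.3555  1.5897  0.0001  1.1937  1.2351] [-0.1798  1.8755  5.6791] [0.2804 0.0261 0.6818] 27.8 0.009397582942694093 59.66583073139191
```

drive_tool:
  motion:
    - [0,0,0,-1.5,0]
    - [0,0,0,-1.5,0]
    - [0,0,0,-1.5,0]
    - [0,0,0,-1.5,0]

```text
t: 28.3
tcp_pos: [0.591, -0.1605, 0.1377]
tcp_rot: [0.0, 1.0, -0.009, 0.001]
ft_force: [-1.5, 2.2, 8.2]
finger_gap: 0.0094
gripper_force: 59.0
```

```bash
python3 st.py
```

```text
[ 0.591  -0.1605  0.1377] -1.0670679199903905 [-0.4591  0.3553  1.5895  0.0006  1.1941  1.1301] [-1.495   2.1873  8.1572] [ 0.2913  0.1813 -0.2347] 28.3 0.009368638851805241 58.98667931556702
```

The slow turns gave +0.68 forward and −0.235 back, so the true back-torque is about 0.2 N m, as asked. Releasing and withdrawing.

drive_tool:
  motion:
    - [0,0,0,2,0]
    - [0,0,0,0,0]
    - [0,0,0,0,0.04]
    - [0,0,0,0,0.08]
    - [0,0,0,0,0.08]
    - [0,0,0,0,0.08]
    - [0,0,-0.03,0,0.08]
    - [0,0,-0.05,0,0.08]
    - [-0.03,0,-0.04,0,0.08]
    - [-0.05,0,0,0,0.08]
    - [-0.05,0,0,0,0.08]
    - [0,0,0,0,0.08]

```text
t: 29.8
tcp_pos: [0.4576, -0.1527, 0.2554]
tcp_rot: [-0.0, 1.0, -0.027, -0.001]
ft_force: [0.6, -0.4, 0.3]
finger_gap: 0.0797
gripper_force: 0.0
```

```bash
python3 st.py; python3 - <<'E'
from h import *
s=optics.snapshot("side")
p=cloud(s,optics.outline_of(s,"strap")[0]["mask"]);print(rect(p,.03,.039))
p=cloud(s,optics.outline_of(s,"screw")[0]["mask"]);q=p[(p[:,2]>.14)&(p[:,2]<.175)];print("bar",q.mean(0),np.linalg.svd(q[:,:2]-q[:,:2].mean(0),full_matrices=False)[2][0])
cv2.imwrite("pics/f.png",cv2.resize(s["img"][150:310,240:440],None,fx=3,fy=3))
E
```

```text
[ 0.4576 -0.1527  0.2554] -3.1498801051602427 [-0.5685 -0.0515  1.8032 -0.0003  1.3911  1.0573] [ 0.6001 -0.3915  0.3491] [-0.0094  0.0015  0.0071] 29.8 0.07969157319910529 0.0
(array([ 531.8, -152.6]), array([ 48.4, 159. ]), 80.55, 385)
bar [ 0.59080787 -0.16531015  0.14826295] [-0.9999967  -0.00256767]
```

View pics/f.png

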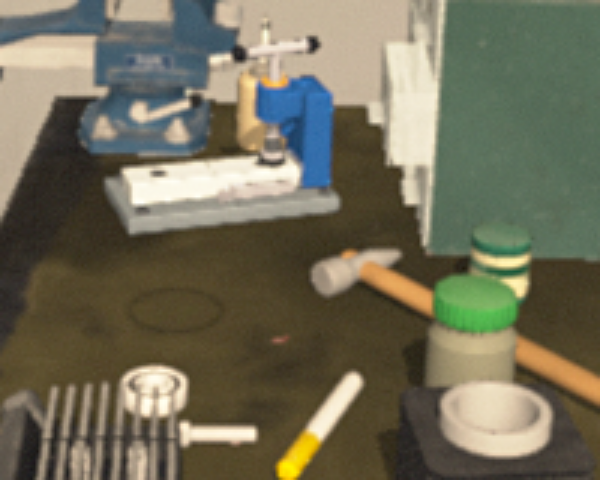

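The strap lies home under the pad at about (270,155), the handle is free, and the visible bystanders haven't moved.

```bash
python3 -c "
from station import manip
print(manip.close_job())"
```

```text
the job is handed in; nothing more can be done
None
```

The strap is home against the stop and clamped at an estimated 0.2 N m (friction blurred the held readings), the arm is clear, the bystanders looked undisturbed, and the job is handed in at about 30 s; no verdict was returned.

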